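Put the brass balance weights back in their dishes

TASK

The weighing is done: put the three brass weights back, each upright on the floor of the wooden dish of its own size (large in large, medium in medium, small in small), beginning with the largest, then the medium one, then the smallest. Set each down gently rather than dropping it, and leave the steel weights, the wash bottle and the flask where they stand.

Things in the scene. Friction and masses are not known exactly. Their poses are not given: they have to be found in the camera images.
- brass_large: Yellow brass balance weight, large size, loose and standing upright: solid round body 54 mm in diameter and 34 mm high, above it a short neck and a knob 24 mm in diameter from 40 to 54 mm height (54 mm in all), about 650 g. Origin at the centre of its underside, z up. To be put away.
- brass_medium: Yellow brass balance weight, medium size, loose and standing upright: solid round body 40 mm in diameter and 28 mm high, above it a short neck and a knob 18 mm in diameter from 32 to 44 mm height (44 mm in all), about 300 g. Origin at the centre of its underside, z up. To be put away.
- brass_small: Yellow brass balance weight, small size, loose and standing upright: solid round body 28 mm in diameter and 22 mm high, above it a short neck and a knob 14 mm in diameter from 25 to 35 mm height (35 mm in all), about 110 g. Origin at the centre of its underside, z up. To be put away.
- dish_large: Large round dark wooden dish with a green floor, fixed to the bench: 92 mm outside and 76 mm inside diameter, rim 8 mm high, inner floor 3 mm above its underside. Place of the large brass weight (54 mm), which has 11 mm play all round. Origin at the centre of its underside, on the bench top, z up.
- dish_medium: Medium round dark wooden dish with a green floor, fixed to the bench: 70 mm outside and 58 mm inside diameter, rim 8 mm high, inner floor 3 mm above its underside. Place of the medium brass weight (40 mm), which has 9 mm play all round. Origin at the centre of its underside, on the bench top, z up.
- dish_small: Small round dark wooden dish with a green floor, fixed to the bench: 54 mm outside and 44 mm inside diameter, rim 8 mm high, inner floor 3 mm above its underside. Place of the small brass weight (28 mm), which has 8 mm play all round. Origin at the centre of its underside, on the bench top, z up.
- steel_medium: Silver-grey stainless steel balance weight, medium size, loose and standing upright: solid round body 40 mm in diameter and 28 mm high, above it a short neck and a knob 18 mm in diameter from 32 to 44 mm height (44 mm in all), about 300 g. Origin at the centre of its underside, z up. Not part of the job: it stays where it is.
- steel_small: Silver-grey stainless steel balance weight, small size, loose and standing upright: solid round body 28 mm in diameter and 22 mm high, above it a short neck and a knob 14 mm in diameter from 25 to 35 mm height (35 mm in all), about 110 g. Origin at the centre of its underside, z up. Not part of the job: it stays where it is.
- wash_bottle: White plastic wash bottle with an orange cap, 64 mm in diameter, 170 mm tall, standing loose at the left edge of the work area. Origin at the centre of its underside. Bystander.
- flask: Green conical glass flask with a black stopper, 74 mm wide at the foot, 137 mm tall, standing loose at the right edge of the work area. Origin at the centre of its underside. Bystander.
Mind the look-alikes: they are no part of the job. Leave any purple look-alike of the brass_medium alone.

How it is judged:
By the outcome, as a careful person would: the job done as asked, in the order asked, and still so for the second after the job is handed in, with the robot touching nothing.
It also fails if it takes over 104 s, if anything falls off the work surface, if the arm or the gripper's body presses on something with over 40 N, if the wrist force passes 120 N, or if a joint passes its speed limit or range.

ROBOT

A 7-joint arm with a two-finger parallel gripper is mounted at the origin on the work surface. World frame = base frame: x ahead of the robot, y to its left, z up, the work surface at z = 0. Lengths are in mm, angles in rad, forces in N, time in s.
With the tool pointing down it reaches from about 425 to 800 mm from the base axis. Payload 8.3 kg.
Tool frame: the origin (TCP) lies midway between the tips of the shut fingers; the grasp point (between the pads) lies 19 mm behind it; z points along the fingers, y is the line along which they close (so a half turn about z gives the same grasp; the last joint's range is limited). The gripper opens to 85 mm and grips with 20 to 120 N. Pads are 22 mm wide; open, the fingers measure 114 mm over their backs; the gripper's body (76 mm by 85 mm) begins 54 mm behind the grasp point. The pads swing forward as they close: fully open they stand 13 mm farther back than shut.
Start: joints at [1.26, 0.383, 0.016, 1.37, -0.006, 1.388, -0.046], TCP at [153.334, -605.881, 231.279] pointing down, gripper open.
Joint ranges: [-2.95, 2.95], [-0.25, 2.06], [-1.52, 1.56], [0.18, 2.33], [-1.44, 4.58], [0.02, 2.06], [-3.01, 3.01]. Speed limits (rad/s): [2.39, 2.39, 3.01, 3.01, 3.14, 3.14, 3.14].

INTERFACE

Orientations are given as a 3x3 rotation matrix whose columns are the frame's x, y, z axes.
In Python, from cell import sense, snapshot, hand_in gives the robot as it stands.
- The arm moves only by the shell command python3 -m handwheel 'ROWS' [FORCE]. ROWS is JSON, one flat list of numbers, 5 for each row, row after row: the finger opening in mm, from 0 to 85.4, then the shift along the world's x, y, z in units of 30 mm (1.0 is 30 mm), then the turn about the world's z in units of 5 degrees (1.0 is 5 degrees). In form: [grip, dx, dy, dz, yaw, grip, dx, dy, dz, yaw, ...]. A call has 1 to 12 rows; each row shifts and turns the commanded pose from where the row before left it; what a row does not reach is not made up. A row lasts 1/12 s, in which the tool goes at most 41.7 mm and 7.16 degrees, less where a joint would pass 70% of its speed; a pose out of reach is approached as far as the arm can. A call is refused whole if a number of a shift passes 1 or a number of a turn 1, either way. A call with a gripper value outside its range is refused whole. The fingers move at their own pace and stop on an object; FORCE is the grip in N (left out, the last holds). Time passes only in rows, so rows that do not move let the fingers close. It gives the time, the measured TCP pose, the force, the opening and the grip force at its end, in the units of the state.
- sense(): the state, without advancing time (a new reading comes with each control period).
- snapshot(name): name is "scene" or "top" or "wrist"; returns a dict with "img" (400x640x3 uint8, red, green, blue), "depth" (400x640 float32, mm along the optical axis (not along the pixel's ray), 0 where there is no reading), "mtx" (3x3 intrinsics, pixels), "xyz" and "attitude" of the camera in the world; the wrist camera has in their place "tool_from_camera" (4x4, takes a point from camera to tool coordinates, whose origin is the TCP and whose axes are the flange's). Camera axes: x right, y up, looking along -z (the intrinsics and any distortion apply to the point x, -y, -z); pixel columns grow to the right and rows downward; lengths in mm; the calibration is good to about 2 mm. A picture is of the moment at which its call begins: read the wrist's pose just before it.
- hand_in(): hands the job in; it is judged then, once.
The state is a dict: "time": time; "joint_positions": joint angles; "joint_velocities": joint speeds; "tau": joint torques, N m; "eef_pos": TCP position; "tool_rot": TCP orientation; "ft_force": force on the tool from outside, world axes, zero at the start; "torque": the same for the moment, N m; "gripper_width": finger opening in mm; "finger_force": force on a finger pad.
Only numpy, scipy, OpenCV 4.12 (cv2) and the standard library are available. Lean on these libraries where they do the work, as an engineer would, in place of code of your own. Each camera call takes 0.05 s, during which the arm holds its last target. There are 200 camera calls.

## Working session

There is one attempt and no reset: what is moved stays moved. The work goes in short steps, Python scripts to look and compute and a shell command to move; the robot and the scene stay as the last step left them, time stands still between calls to the robot, and variables do not carry over. Pictures are saved under pics/ and viewed, at most 14 in all, crops included, and the job is handed in when it is done.

```bash
mkdir -p pics; ls
cat > h.py <<'E'
import numpy as np,cv2
from cell import sense,snapshot,hand_in
def save(s,n): cv2.imwrite('pics/'+n,s['img'][:,:,::-1])
def px(s,u,v,z=None):
    K=s['mtx'];R=np.array(s['attitude']);t=np.array(s['xyz'])
    d=np.array([(u-K[0][2])/K[0][0],-(v-K[1][2])/K[1][1],-1.0])
    if z is None: return t+R@d*s['depth'][int(v),int(u)]
    w=R@d; return t+w*(z-t[2])/w[2]
E
python3 - <<'E'
from h import *
import pickle
s=sense();print(s['eef_pos'],s['tool_rot'],s['gripper_width'],s['ft_force'],s['time'])
for n in('top','scene'):
    p=snapshot(n);save(p,n+'0.png');pickle.dump(p,open(n+'.pkl','wb'));print({k:v for k,v in p.items() if k not in('img','depth')})
E
```

```text
pics
[ 153.19024417 -605.42727393  230.27697329] [[ 9.69451910e-01  2.45280929e-01 -5.09052106e-04]
 [ 2.45281455e-01 -9.69450098e-01  1.87474450e-03]
 [-3.36615418e-05 -1.94233567e-03 -9.99998113e-01]] 85.16663876834082 [-0.98214029  0.0264919   1.06998705] 0.0
{'mtx': array([[411.95868753,   0.        , 318.21050575],
       [  0.        , 411.95868753, 196.45473147],
       [  0.        ,   0.        ,   1.        ]]), 'xyz': array([ 422.71518326,    7.9674341 , 1266.02316386]), 'attitude': array([[-0.02068178,  0.99606412, -0.08618896],
       [-0.99964143, -0.01913527,  0.01873094],
       [ 0.01700797,  0.08654544,  0.99610271]])}
{'mtx': array([[507.03461025,   0.        , 314.80053153],
       [  0.        , 507.03461025, 200.94208808],
       [  0.        ,   0.        ,   1.        ]]), 'xyz': array([ 921.28286915,  541.20582613, 1153.2784718 ]), 'attitude': array([[-0.82642794, -0.47460064,  0.30293744],
       [ 0.56288192, -0.70926407,  0.42439182],
       [ 0.01344602,  0.52124726,  0.85329977]])}
```

View pics/top0.png

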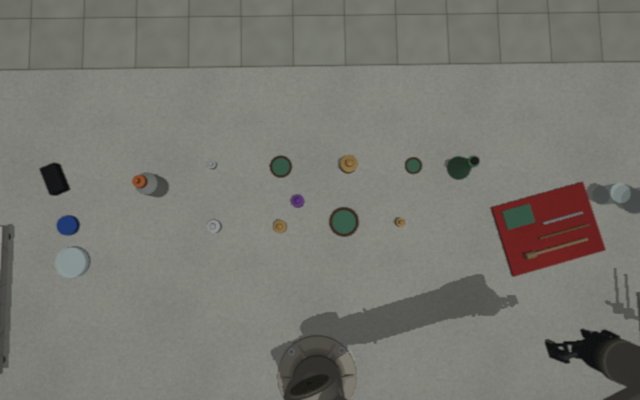

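View pics/scene0.png

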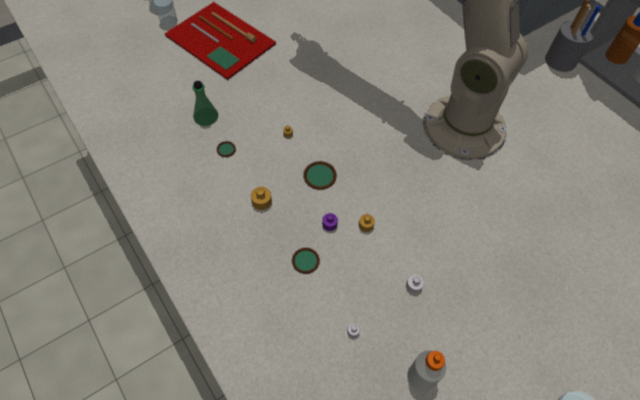

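The top view shows, left to right, these objects:

| Object | Pixel (u, v) |
|---|---|
| Medium dish | (281,166) |
| Purple look-alike | (297,201) |
| Brass medium | (280,226) |
| Brass large | (348,163) |
| Large dish | (344,222) |
| Brass small | (400,222) |
| Small dish | (413,165) |
| Flask | (459,167) |

The scene view agrees with this. I'll enlarge both views next.

Run:
```python
from h import *
import pickle
p=pickle.load(open('top.pkl','rb'));im=p['img']
c=cv2.resize(im[145:245,262:422],None,fx=5,fy=5,interpolation=cv2.INTER_CUBIC)
cv2.imwrite('pics/topc.png',c[:,:,::-1])
q=pickle.load(open('scene.pkl','rb'))
cv2.imwrite('pics/scc.png',cv2.resize(q['img'][110:280,205:405],None,fx=3.5,fy=3.5,interpolation=cv2.INTER_CUBIC)[:,:,::-1])
```

```text
(no output)
```

View pics/topc.png

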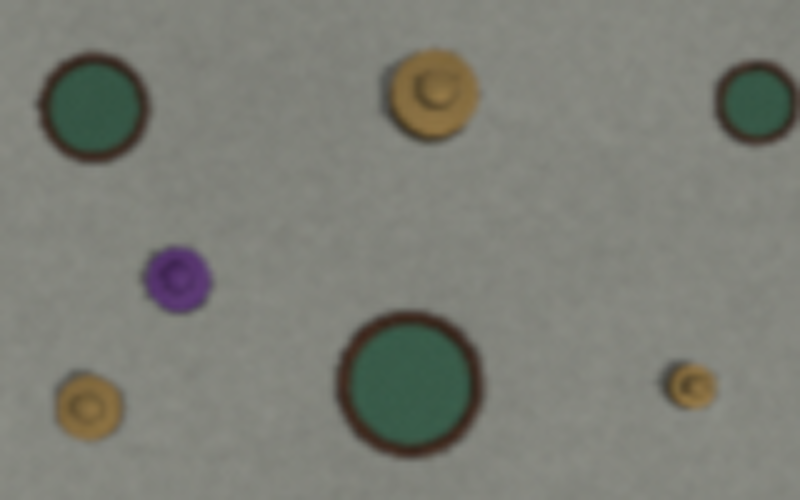

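View pics/scc.png

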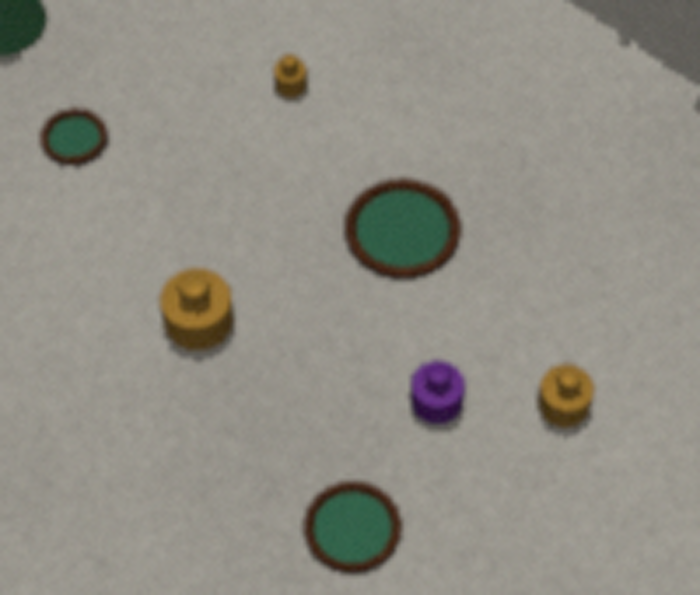

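In the enlarged top view I read the knobs at large (438,87), medium (88,408) and small (697,386). The dish centres are at large (410,384), medium (94,107) and small (757,102). In the scene crop the knobs are at (194,287), (569,376) and (289,62), and the dishes at (403,228), (352,527) and (75,136).

Run:
```python
from h import *
import pickle
p=pickle.load(open('top.pkl','rb'));q=pickle.load(open('scene.pkl','rb'))
L=dict(bl=((438,87),(194,287),52),bm=((88,408),(569,376),42),bs=((697,386),(289,62),33),dl=((410,384),(403,228),8),dm=((94,107),(352,527),8),ds=((757,102),(75,136),8),pu=((178,278),(437,377),42))
for k,(a,b,z) in L.items():
    print(k,px(p,a[0]/5+261.6,a[1]/5+144.6,z).round(1),px(q,b[0]/3.5+204.6,b[1]/3.5+109.6,z).round(1))
```

```text
bl [ 629.2 -109.5   52. ] [ 631.5 -108.1   52. ]
bm [442.5 102.2  42. ] [443.7 101.3  42. ]
bs [ 448.4 -261.9   33. ] [ 450.9 -262.    33. ]
dl [453.7 -91.6   8. ] [456.2 -90.3   8. ]
dm [628.   98.8   8. ] [631.  100.1   8. ]
ds [ 623.7 -311.4    8. ] [ 625.  -310.7    8. ]
pu [518.6  47.7  42. ] [523.3  49.   42. ]
```

```bash
python3 -m handwheel '[85,0.4,0.4,0,0,85,0.8,0.8,0,0,85,0.8,0.8,0,0,85,0.8,0.8,0,0,85,0.8,0.8,0,0,85,0.8,0.8,0,0,85,0.8,0.8,0,0,85,0.8,0.8,0,0,85,0.8,0.8,0,0,85,0.8,0.8,0,0,85,0.8,0.8,0,0,85,0.8,0.8,0,0]' 60
python3 -m handwheel '[85,0.8,0.8,0,0,85,0.8,0.8,0,0,85,0.8,0.8,0,0,85,0.8,0.8,0,0,85,0.8,0.8,0,0,85,0.8,0.8,0,0,85,0.8,0.9,0,0,85,0.6,0.8,0,0,85,0.4,0.6,0,0,85,0,0.2,0,0,85,0,0,0,0,85,0,0,0,0]'
cat >> h.py <<'E'
def wpx(s,e,u,v,z):
    K=s['mtx'];T=np.array(e['tool_rot']);W=np.eye(4);W[:3,:3]=T;W[:3,3]=e['eef_pos'];W=W@s['tool_from_camera']
    d=W[:3,:3]@np.array([(u-K[0][2])/K[0][0],-(v-K[1][2])/K[1][1],-1.0]);t=W[:3,3]
    return t+d*(z-t[2])/d[2]
def wsnap(n):
    import pickle
    e=sense();s=snapshot('wrist');save(s,n+'.png');pickle.dump((s,e),open(n+'.pkl','wb'))
    print(e['time'],e['eef_pos'],e['ft_force'],e['gripper_width'],e['finger_force'])
E
python3 -c "
from h import *;wsnap('w1')"
```

```text
time: 1.1
eef_pos: [430.0, -328.4, 231.0]
tool_rot: [[0.969, 0.245, -0.0], [0.245, -0.969, 0.0], [-0.0, -0.0, -1.0]]
ft_force: [1.5, -0.4, 1.1]
gripper_width: 85.0
finger_force: 0.0
time: 2.1
eef_pos: [626.8, -111.6, 230.8]
tool_rot: [[0.969, 0.245, -0.001], [0.245, -0.969, -0.001], [-0.001, 0.0, -1.0]]
ft_force: [-0.1, -0.6, -0.3]
gripper_width: 85.4
finger_force: 0.0
2.1 [ 626.7946944  -111.59399313  230.83953678] [-0.0694665  -0.64871984 -0.25196358] 85.3705697559053 0.0
```

View pics/w1.png

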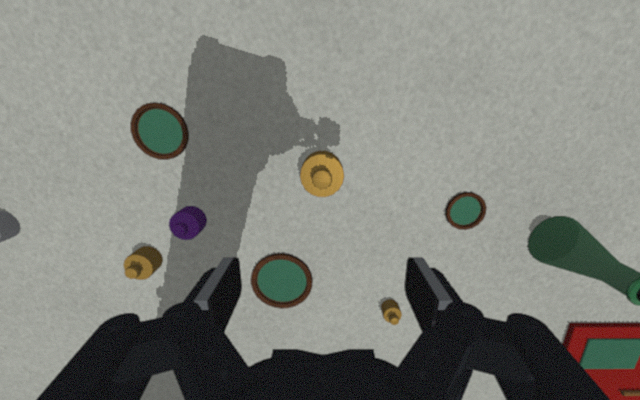

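The wrist view shows everything:

| Object | Pixel (u, v) |
|---|---|
| Large knob | (321,178) |
| Large dish | (282,280) |
| Medium dish | (160,130) |
| Small dish | (466,210) |
| Medium knob | (133,271) |
| Small knob | (393,317) |

Run:
```python
from h import *
import pickle
s,e=pickle.load(open('w1.pkl','rb'))
for k,u,v,z in [('bl',321,178,53),('dl',282,280,8),('dm',160,130,8),('ds',466,210,8),('bm',133,271,43),('bs',393,317,34)]: print(k,wpx(s,e,u,v,z).round(1))
```

```text
bl [ 631.7 -108.9   53. ]
dl [458.8 -93.    8. ]
dm [631.4  96.3   8. ]
ds [ 626.5 -311.5    8. ]
bm [447.7  99.4  43. ]
bs [ 455.4 -259.1   34. ]
```

```bash
python3 -m handwheel '[85,0.13,0.09,-0.5,0,85,0,0,-0.9,0,85,0,0,-0.9,0,85,0,0,-0.9,0,85,0,0,-0.9,0,85,0,0,-0.9,0,85,0,0,-0.9,0,85,0,0,-0.7,0,85,0,0,-0.5,0,85,0,0,-0.3,0,85,0,0,-0.1,0,85,0,0,0,0]'
python3 -m handwheel '[0,0,0,0,0,0,0,0,0,0,0,0,0,0,0,0,0,0,0,0,0,0,0,0,0,0,0,0,0,0,0,0,0,0,0,0,0,0,0,0,0,0,0,0,0,0,0,0,0,0,0,0,0,0,0,0,0,0,0,0]' 60
```

```text
time: 3.15
eef_pos: [630.7, -109.5, 6.1]
tool_rot: [[0.97, 0.244, -0.001], [0.244, -0.97, -0.0], [-0.001, 0.0, -1.0]]
ft_force: [-0.2, -0.4, 0.7]
gripper_width: 85.1
finger_force: 0.0
time: 4.15
eef_pos: [632.4, -108.7, 8.2]
tool_rot: [[0.97, 0.245, 0.003], [0.245, -0.97, -0.001], [0.003, 0.002, -1.0]]
ft_force: [-1.3, -0.9, 5.4]
gripper_width: 52.5
finger_force: 63.5
```

```bash
python3 -m handwheel '[0,0,0,0.2,0,0,0,0,0.5,0,0,0,0,0.7,0,0,0,0,0.8,0,0,0,0,0.7,0,0,0,0,0.3,0,0,0,0,0,0]'
python3 -c "
from h import *;wsnap('w2')"
```

```text
time: 4.73
eef_pos: [632.6, -108.1, 104.9]
tool_rot: [[0.969, 0.245, 0.004], [0.245, -0.969, -0.001], [0.004, 0.002, -1.0]]
ft_force: [0.9, -0.0, -4.8]
gripper_width: 52.4
finger_force: 64.1
4.7333 [ 632.56035564 -108.13533315  104.89310186] [ 0.89469726 -0.01929416 -4.82098418] 52.398796560958786 64.12731528282166
```

View pics/w2.png

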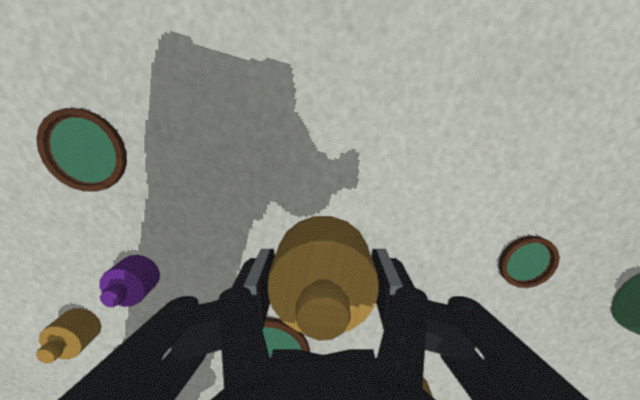

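The large weight is held upright between the fingers, with its knob at (323,310). I'll carry it over the large dish.

```bash
python3 -m handwheel '[0,-0.3,0.05,0,0,0,-0.6,0.05,0,0,0,-0.7,0.05,0,0,0,-0.7,0.1,0,0,0,-0.7,0.1,0,0,0,-0.7,0.1,0,0,0,-0.7,0.1,0,0,0,-0.7,0,0,0,0,-0.5,0,-0.3,0,0,-0.27,0,-0.5,0,0,0,0,-0.5,0,0,0,0,-0.3,0]'
python3 -m handwheel '[0,0,0,0,0,0,0,0,0,0]'
python3 -c "
from h import *;wsnap('w3')
s=snapshot('scene');save(s,'s3.png');im=cv2.resize(s['img'][90:270,200:420],None,fx=3.5,fy=3.5,interpolation=2);cv2.imwrite('pics/s3c.png',im[:,:,::-1])"
```

```text
time: 5.78
eef_pos: [452.4, -91.6, 51.5]
tool_rot: [[0.97, 0.245, -0.004], [0.245, -0.97, 0.001], [-0.004, -0.002, -1.0]]
ft_force: [-0.1, -0.3, -5.1]
gripper_width: 51.9
finger_force: 64.1
time: 5.95
eef_pos: [454.5, -91.4, 53.4]
tool_rot: [[0.969, 0.246, -0.002], [0.246, -0.969, 0.001], [-0.002, -0.001, -1.0]]
ft_force: [-0.2, 0.4, -4.4]
gripper_width: 51.9
finger_force: 64.1
5.95 [454.54179096 -91.37246283  53.38496932] [-0.18799222  0.35715221 -4.39612989] 51.85299562693299 64.11716222763062
```

View pics/w3.png

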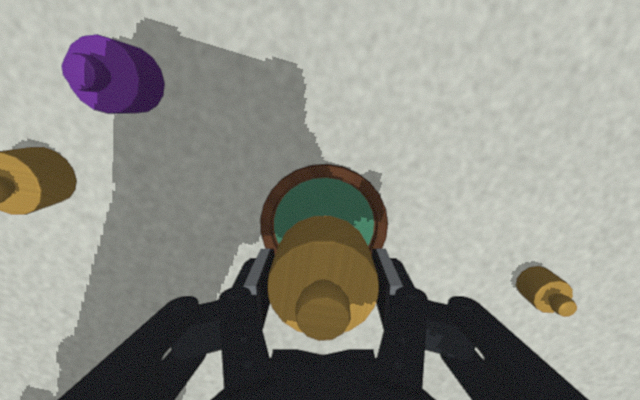

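The wrist view shows the weight laterally centred over the large dish (u≈324 for both). The weight's front foot edge is at (323,215) and the dish's far outer edge at (324,163).

Run:
```python
from h import *
import pickle
s,e=pickle.load(open('w3.pkl','rb'));x=np.array(e['tool_rot'])[:,0]
print('weight c',wpx(s,e,323,215.5,45)-27*x,'dish c',wpx(s,e,324,163.5,8)-46*x,'rim lat',wpx(s,e,261,220,8),wpx(s,e,387,220,8))
print('bs',wpx(s,e,564,304,34),'bm body top?')
```

```text
weight c [451.43095425 -92.98868302  45.04982218] dish c [455.02442756 -92.7020568    8.08488224] rim lat [450.05512972 -48.41277337   8.        ] [ 471.83116808 -134.05341847    8.        ]
bs [ 452.01880848 -259.06347215   34.        ] bm body top?
```

```bash
python3 -m handwheel '[0,0.1,0,-0.2,0,0,0,0,-0.3,0,0,0,0,-0.3,0,0,0,0,-0.2,0,0,0,0,-0.15,0,0,0,0,-0.05,0,0,0,0,0,0,0,0,0,0,0]'
```

```text
time: 6.72
eef_pos: [458.2, -91.6, 18.3]
tool_rot: [[0.969, 0.245, 0.0], [0.245, -0.969, 0.0], [0.0, -0.0, -1.0]]
ft_force: [0.9, 0.1, -4.7]
gripper_width: 52.4
finger_force: 64.1
```

```bash
python3 -m handwheel '[0,0,0,-0.06,0,0,0,0,-0.06,0,0,0,0,-0.05,0,0,0,0,0,0,0,0,0,0,0]'
```

```text
time: 7.13
eef_pos: [458.0, -91.7, 13.1]
tool_rot: [[0.969, 0.245, -0.0], [0.245, -0.969, 0.0], [-0.0, -0.0, -1.0]]
ft_force: [-0.6, -0.5, -5.6]
gripper_width: 51.9
finger_force: 64.1
```

```bash
python3 -m handwheel '[0,0,0,-0.03,0,0,0,0,-0.03,0,0,0,0,0,0,0,0,0,0,0]'
```

```text
time: 7.47
eef_pos: [458.1, -91.7, 11.3]
tool_rot: [[0.969, 0.245, -0.0], [0.245, -0.969, 0.0], [-0.0, -0.0, -1.0]]
ft_force: [-0.4, -0.3, -5.6]
gripper_width: 52.5
finger_force: 64.1
```

```bash
python3 -m handwheel '[0,0,0,-0.03,0,0,0,0,-0.03,0,0,0,0,0,0,0,0,0,0,0]'
```

```text
time: 7.8
eef_pos: [458.2, -91.7, 11.0]
tool_rot: [[0.969, 0.245, 0.0], [0.245, -0.969, -0.001], [-0.0, 0.001, -1.0]]
ft_force: [-8.7, 1.3, 16.6]
gripper_width: 52.2
finger_force: 66.8
```

Contact is confirmed, so I'll release and rise, keeping the opening gradual.

```bash
python3 -m handwheel '[54,0,0,0.03,0,58,0,0,0,0,64,0,0,0,0,72,0,0,0,0,80,0,0,0,0,85,0,0,0,0,85,0,0,0,0,85,0,0,0.3,0,85,0,0,0.7,0,85,0,0,0.8,0,85,0,0,0.9,0,85,0,0,0.9,0]'
python3 -m handwheel '[85,0,0,0.9,0,85,0,0,0.5,0,85,0,0,0,0]'
python3 -c "
from h import *;wsnap('w4');s=snapshot('scene');im=cv2.resize(s['img'][90:270,200:420],None,fx=3.5,fy=3.2,interpolation=2);cv2.imwrite('pics/s4c.png',im[:,:,::-1])"
```

```text
time: 8.8
eef_pos: [457.8, -91.4, 120.1]
tool_rot: [[0.969, 0.246, -0.0], [0.246, -0.969, 0.0], [-0.0, -0.0, -1.0]]
ft_force: [0.9, -0.1, -0.4]
gripper_width: 84.8
finger_force: 0.0
time: 9.05
eef_pos: [460.3, -91.9, 165.0]
tool_rot: [[0.969, 0.246, 0.007], [0.246, -0.969, -0.002], [0.006, 0.003, -1.0]]
ft_force: [0.4, 1.0, -0.4]
gripper_width: 85.3
finger_force: 0.0
9.05 [460.32391338 -91.85959263 164.9726248 ] [ 0.40174664  0.99881682 -0.40483066] 85.30700529042412 0.0
```

View pics/w4.png

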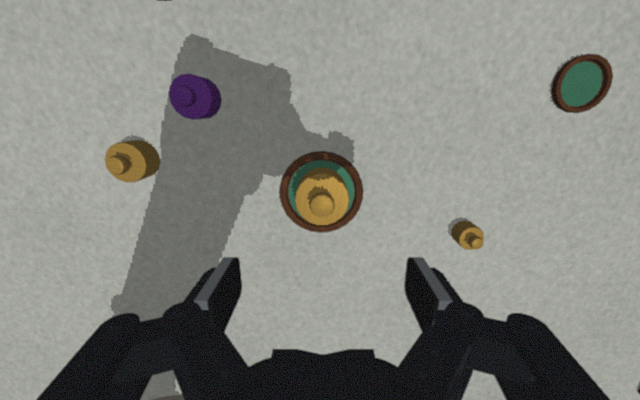

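The large weight stands upright inside the large dish at (321,200). The medium knob is at (119,164) and the small knob at (476,241).

Run:
```python
from h import *
import pickle
s,e=pickle.load(open('w4.pkl','rb'))
for k,u,v,z in [('bl',321,204,56),('dl',321,191,8),('bm',119,164,43),('bs',476,241,34),('pu',184,96,43)]: print(k,wpx(s,e,u,v,z).round(1))
```

```text
bl [458.  -91.8  56. ]
dl [457.2 -91.8   8. ]
bm [445.9  98.1  43. ]
bs [ 451.3 -260.7   34. ]
pu [520.1  45.9  43. ]
```

```bash
python3 -m handwheel '[85,-0.03,0.3,0,0,85,-0.05,0.7,0,0,85,-0.05,0.9,0,0,85,-0.05,0.9,0,0,85,-0.05,0.9,0,0,85,-0.05,0.9,0,0,85,-0.05,0.9,0,0,85,-0.05,0.6,0,0,85,-0.05,0.3,0,0,85,0,0,0,0,85,0,0,0,0]'
```

```text
time: 10.07
eef_pos: [444.7, 99.9, 159.8]
tool_rot: [[0.969, 0.246, -0.001], [0.246, -0.969, -0.0], [-0.001, 0.0, -1.0]]
ft_force: [0.4, 0.2, -0.1]
gripper_width: 84.6
finger_force: 0.0
```

```bash
python3 -m handwheel '[85,0,0,-0.3,0,85,0,0,-0.7,0,85,0,0,-0.8,0,85,0,0,-0.8,0,85,0,0,-0.8,0,85,0,0,-0.7,0,85,0,0,-0.5,0,85,0,0,-0.3,0,85,0,0,-0.13,0,85,0,0,0,0,85,0,0,0,0]'
python3 -m handwheel '[0,0,0,0,0,0,0,0,0,0,0,0,0,0,0,0,0,0,0,0,0,0,0,0,0,0,0,0,0,0,0,0,0,0,0,0,0,0,0,0,0,0,0,0,0,0,0,0,0,0,0,0,0,0,0,0,0,0,0,0]' 50
```

```text
time: 10.98
eef_pos: [445.7, 100.0, 10.0]
tool_rot: [[0.97, 0.245, 0.001], [0.245, -0.97, 0.0], [0.001, 0.0, -1.0]]
ft_force: [-0.1, -0.1, -0.3]
gripper_width: 84.9
finger_force: 0.0
time: 11.98
eef_pos: [445.7, 100.9, 10.6]
tool_rot: [[0.969, 0.246, 0.001], [0.246, -0.969, 0.0], [0.001, 0.0, -1.0]]
ft_force: [-2.6, 1.3, 8.3]
gripper_width: 37.8
finger_force: 49.2
```

```bash
python3 -m handwheel '[0,0,0,0.2,0,0,0,0,0.5,0,0,0,0,0.7,0,0,0,0,0.8,0,0,0,0,0.6,0,0,0,0,0.3,0,0,0.1,0,0,0,0,0.4,0,0,0,0,0.7,0,0,0,0,0.8,0,0,0,0,0.8,0,0,0,0,0.8,0,0,0]'
python3 -m handwheel '[0,0.8,0,0,0,0,0.7,-0.03,0,0,0,0.6,-0.04,0,0,0,0.3,0,0,0,0,0.1,0,0,0,0,0,0,-0.4,0,0,0,0,-0.6,0,0,0,0,-0.5,0,0,0,0,-0.2,0,0,0,0,0,0,0,0,0,0,0]'
python3 -c "
from h import *;wsnap('w5')"
```

```text
time: 12.98
eef_pos: [553.5, 99.7, 100.5]
tool_rot: [[0.97, 0.245, -0.003], [0.245, -0.97, -0.001], [-0.003, 0.0, -1.0]]
ft_force: [0.1, 1.4, -3.6]
gripper_width: 38.0
finger_force: 51.0
time: 13.9
eef_pos: [627.5, 98.3, 51.0]
tool_rot: [[0.969, 0.246, -0.001], [0.246, -0.969, -0.0], [-0.001, -0.0, -1.0]]
ft_force: [0.4, -0.4, -4.5]
gripper_width: 38.1
finger_force: 51.0
13.9 [627.46305184  98.26840336  51.02645742] [ 0.357285   -0.39370264 -4.51533169] 38.14713224419426 50.985336899757385
```

View pics/w5.png

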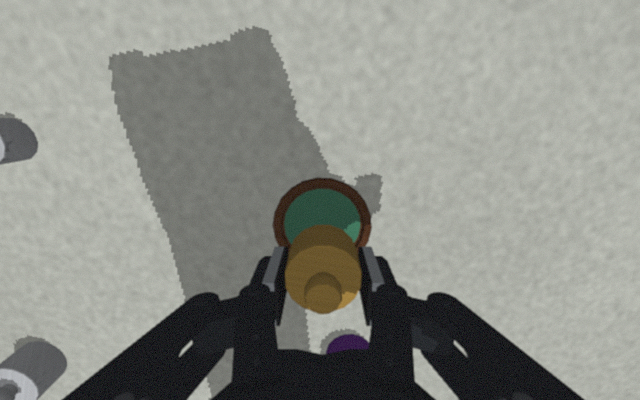

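The medium weight is held upright with its front foot edge at (323,225). The medium dish's far edge is at (322,178), and its sides are at u=273 and u=371.

```bash
python3 - <<'E'
from h import *
import pickle
s,e=pickle.load(open('w5.pkl','rb'));x=np.array(e['tool_rot'])[:,0]
print('weight c',wpx(s,e,323,225,40.4)-20*x,'dish c',wpx(s,e,322,178,8)-35*x)
E
python3 -m handwheel '[0,0,0,-0.2,0,0,0,0,-0.3,0,0,0,0,-0.3,0,0,0,0,-0.2,0,0,0,0,-0.05,0,0,0,0,0,0,0,0,0,0,0]'
```

```text
weight c [624.66869288  96.72011243  40.42531347] dish c [629.39459578  98.60409964   8.04429858]
time: 14.53
eef_pos: [628.2, 98.3, 20.0]
tool_rot: [[0.969, 0.245, -0.0], [0.245, -0.969, 0.0], [-0.0, -0.0, -1.0]]
ft_force: [0.1, -0.2, -3.2]
gripper_width: 38.0
finger_force: 51.0
```

```bash
python3 -m handwheel '[0,0.08,0.02,0,0,0,0,0,-0.06,0,0,0,0,-0.06,0,0,0,0,-0.05,0,0,0,0,0,0,0,0,0,0,0]'
```

```text
time: 15.03
eef_pos: [630.5, 98.8, 14.8]
tool_rot: [[0.969, 0.245, -0.0], [0.245, -0.969, -0.0], [-0.0, -0.0, -1.0]]
ft_force: [0.2, -0.7, -3.8]
gripper_width: 37.9
finger_force: 51.0
```

```bash
python3 -m handwheel '[0,0,0,-0.03,0,0,0,0,-0.02,0,0,0,0,0,0,0,0,0,0,0]'
```

```text
time: 15.37
eef_pos: [630.7, 98.8, 13.8]
tool_rot: [[0.969, 0.245, 0.0], [0.245, -0.969, 0.0], [0.0, 0.0, -1.0]]
ft_force: [-1.0, 0.3, -0.6]
gripper_width: 38.1
finger_force: 51.5
```

```bash
python3 -m handwheel '[0,0,0,-0.02,0,0,0,0,0,0,0,0,0,0,0]'
```

```text
time: 15.62
eef_pos: [630.7, 98.8, 13.7]
tool_rot: [[0.969, 0.245, 0.0], [0.245, -0.969, -0.0], [0.0, 0.0, -1.0]]
ft_force: [-4.5, -0.3, 4.2]
gripper_width: 38.1
finger_force: 52.0
```

```bash
python3 -m handwheel '[40,0,0,0.01,0,44,0,0,0,0,50,0,0,0,0,60,0,0,0,0,70,0,0,0,0,80,0,0,0,0,85,0,0,0,0,85,0,0,0.3,0,85,0,0,0.7,0,85,0,0,0.8,0,85,0,0,0.9,0,85,0,0,0.9,0]'
python3 -m handwheel '[85,0,0,0.9,0,85,0,0,0.5,0,85,0,0,0,0,85,0,0,0,0]'
python3 -c "
from h import *;wsnap('w6')"
```

```text
time: 16.62
eef_pos: [630.4, 98.9, 122.9]
tool_rot: [[0.969, 0.246, -0.0], [0.246, -0.969, 0.0], [-0.0, -0.0, -1.0]]
ft_force: [1.5, -0.1, 1.1]
gripper_width: 85.1
finger_force: 0.0
time: 16.95
eef_pos: [631.2, 99.1, 164.8]
tool_rot: [[0.969, 0.245, 0.003], [0.245, -0.969, 0.0], [0.003, 0.0, -1.0]]
ft_force: [-0.3, 0.1, -1.3]
gripper_width: 84.6
finger_force: 0.0
16.95 [631.22866469  99.05907181 164.81228558] [-0.26556375  0.13473277 -1.34764167] 84.6416341867638 0.0
```

View pics/w6.png

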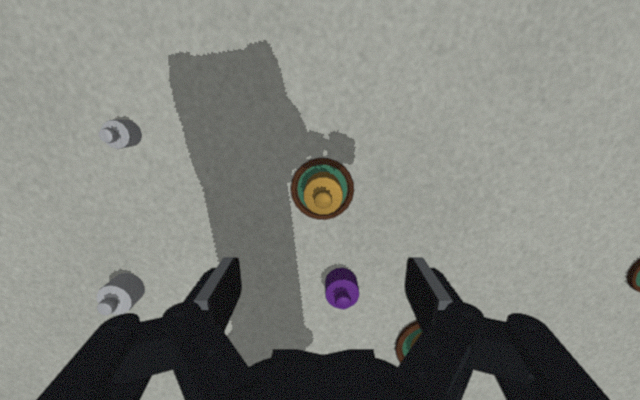

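The medium weight stands centred in its dish at (322,192). Next is the small weight.

```bash
python3 -m handwheel '[85,-0.2,-0.4,0,0,85,-0.4,-0.8,0,0,85,-0.4,-0.8,0,0,85,-0.4,-0.8,0,0,85,-0.4,-0.8,0,0,85,-0.4,-0.8,0,0,85,-0.4,-0.8,0,0,85,-0.4,-0.8,0,0,85,-0.4,-0.8,0,0,85,-0.4,-0.8,0,0,85,-0.4,-0.8,0,0,85,-0.4,-0.8,0,0]'
python3 -m handwheel '[85,-0.4,-0.8,0,0,85,-0.4,-0.8,0,0,85,-0.4,-0.8,0,0,85,-0.2,-0.4,0,0,85,0,0,0,0,85,0,0,0,0]'
python3 -c "
from h import *;wsnap('w7')"
```

```text
time: 18.0
eef_pos: [490.3, -178.8, 161.9]
tool_rot: [[0.97, 0.244, -0.002], [0.244, -0.97, 0.001], [-0.002, -0.001, -1.0]]
ft_force: [0.4, -0.4, -0.9]
gripper_width: 84.9
finger_force: 0.0
time: 18.5
eef_pos: [449.0, -261.9, 162.1]
tool_rot: [[0.97, 0.243, -0.002], [0.243, -0.97, 0.001], [-0.001, -0.002, -1.0]]
ft_force: [0.2, 0.4, 0.2]
gripper_width: 85.1
finger_force: 0.0
18.5 [ 449.04723285 -261.89130906  162.09993874] [0.16335351 0.39242777 0.15992251] 85.14785689220848 0.0
```

View pics/w7.png

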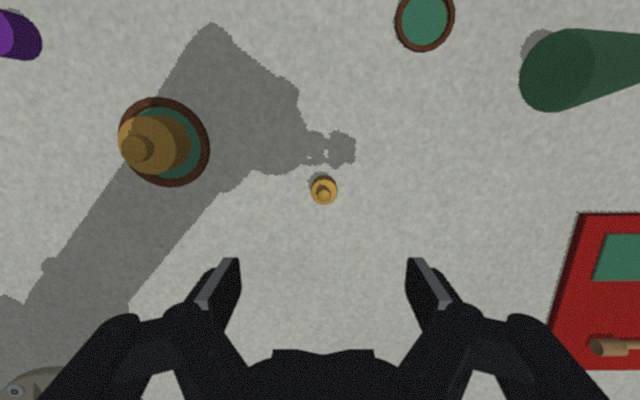

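The small knob is at (324,192), the small dish at about (425,21) and the flask's foot at about (556,72).

```bash
python3 - <<'E'
from h import *
import pickle
s,e=pickle.load(open('w7.pkl','rb'))
for k,u,v,z in [('bs',324,192,34),('ds',425,21,8),('flask',556,72,0)]: print(k,wpx(s,e,u,v,z).round(1))
E
python3 -m handwheel '[85,0.03,0,-0.3,0,85,0,0,-0.7,0,85,0,0,-0.8,0,85,0,0,-0.8,0,85,0,0,-0.8,0,85,0,0,-0.7,0,85,0,0,-0.5,0,85,0,0,-0.3,0,85,0,0,-0.13,0,85,0,0,0,0,85,0,0,0,0]'
```

```text
bs [ 452.3 -262.7   34. ]
ds [ 621.9 -313.6    8. ]
flask [ 614.6 -453.6    0. ]
time: 19.47
eef_pos: [452.1, -260.9, 12.8]
tool_rot: [[0.969, 0.246, 0.001], [0.246, -0.969, -0.0], [0.001, 0.0, -1.0]]
ft_force: [0.6, -0.6, -0.3]
gripper_width: 85.3
finger_force: 0.0
```

```bash
python3 -m handwheel '[85,0,0,-0.1,0,85,0,0,-0.07,0,85,0,0,0,0]'
python3 -m handwheel '[0,0,0,0,0,0,0,0,0,0,0,0,0,0,0,0,0,0,0,0,0,0,0,0,0,0,0,0,0,0,0,0,0,0,0,0,0,0,0,0,0,0,0,0,0,0,0,0,0,0,0,0,0,0,0,0,0,0,0,0]' 40
```

```text
time: 19.72
eef_pos: [451.6, -261.3, 7.4]
tool_rot: [[0.969, 0.245, 0.0], [0.245, -0.969, -0.0], [0.0, 0.0, -1.0]]
ft_force: [-0.9, 0.2, -0.9]
gripper_width: 85.2
finger_force: 0.0
time: 20.72
eef_pos: [451.7, -261.2, 7.5]
tool_rot: [[0.969, 0.245, 0.0], [0.245, -0.969, -0.0], [0.0, 0.0, -1.0]]
ft_force: [-2.1, -0.3, 4.8]
gripper_width: 26.6
finger_force: 39.2
```

```bash
python3 -m handwheel '[0,0,0,0.2,0,0,0,0,0.5,0,0,0,0,0.6,0,0,0,0,0.5,0,0,0,0,0.2,0,0,0.3,-0.1,0,0,0,0.7,-0.2,0,0,0,0.8,-0.23,0,0,0,0.8,-0.23,0,0,0,0.8,-0.23,0,0,0,0.8,-0.23,0,0,0,0.8,-0.23,0,0]'
python3 -m handwheel '[0,0.5,-0.15,0,0,0,0.27,-0.07,0,0,0,0,0,-0.3,0,0,0,0,-0.3,0,0,0,0,-0.1,0,0,0,0,0,0,0,0,0,0,0]'
python3 -c "
from h import *;wsnap('w8')"
```

```text
time: 21.72
eef_pos: [602.5, -304.9, 65.2]
tool_rot: [[0.969, 0.245, -0.002], [0.245, -0.969, 0.001], [-0.001, -0.001, -1.0]]
ft_force: [0.2, -0.5, 0.0]
gripper_width: 26.7
finger_force: 39.4
time: 22.3
eef_pos: [623.6, -311.2, 45.4]
tool_rot: [[0.97, 0.245, -0.002], [0.245, -0.97, 0.0], [-0.001, -0.001, -1.0]]
ft_force: [0.1, -0.9, -0.1]
gripper_width: 26.4
finger_force: 39.5
22.3 [ 623.61691682 -311.22985833   45.40726963] [ 0.08148082 -0.90626123 -0.10783136] 26.367918634960787 39.47572946548462
```

View pics/w8.png

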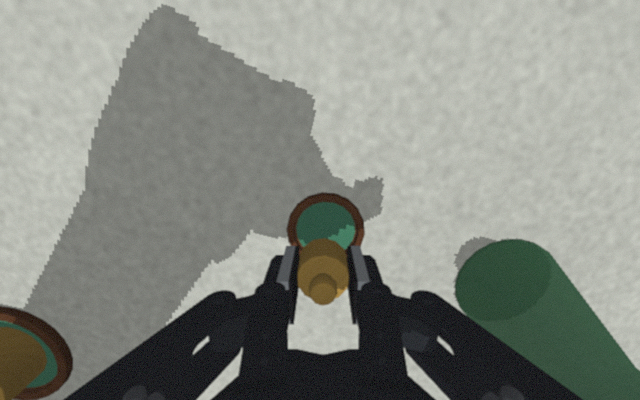

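The small weight is held upright with its front foot at (324,239). The small dish's far edge is at (326,193), its sides are at u=288 and u=364, and the flask is clear.

```bash
python3 - <<'E'
from h import *
import pickle
s,e=pickle.load(open('w8.pkl','rb'));x=np.array(e['tool_rot'])[:,0]
print('weight c',wpx(s,e,324,239,38)-14*x,'dish c',wpx(s,e,326,193,8)-27*x)
E
python3 -m handwheel '[0,0,0,-0.2,0,0,0,0,-0.3,0,0,0,0,-0.3,0,0,0,0,-0.1,0,0,0,0,0,0,0,0,0,0,0]'
```

```text
weight c [ 619.69044929 -313.64929888   38.01880161] dish c [ 625.52999478 -313.57261038    8.03626025]
time: 22.85
eef_pos: [624.3, -311.1, 18.6]
tool_rot: [[0.969, 0.245, -0.001], [0.245, -0.969, 0.001], [-0.001, -0.001, -1.0]]
ft_force: [0.1, -0.4, -0.3]
gripper_width: 26.2
finger_force: 39.5
```

```bash
python3 -m handwheel '[0,0.05,-0.02,0,0,0,0,0,-0.08,0,0,0,0,-0.06,0,0,0,0,-0.04,0,0,0,0,0,0,0,0,0,0,0]'
python3 -m handwheel '[0,0,0,-0.04,0,0,0,0,0,0,0,0,0,0,0]'
```

```text
time: 23.35
eef_pos: [626.0, -311.8, 13.7]
tool_rot: [[0.969, 0.245, -0.0], [0.245, -0.969, 0.0], [-0.0, -0.0, -1.0]]
ft_force: [0.0, 0.2, -1.7]
gripper_width: 26.2
finger_force: 39.5
time: 23.6
eef_pos: [626.1, -311.9, 12.5]
tool_rot: [[0.969, 0.245, -0.0], [0.245, -0.969, 0.0], [0.0, -0.0, -1.0]]
ft_force: [0.4, 0.4, -0.8]
gripper_width: 26.4
finger_force: 39.5
```

```bash
python3 -m handwheel '[0,0,0,-0.03,0,0,0,0,-0.02,0,0,0,0,0,0,0,0,0,0,0]'
```

```text
time: 23.93
eef_pos: [626.1, -311.9, 11.0]
tool_rot: [[0.969, 0.245, -0.0], [0.245, -0.969, 0.0], [-0.0, -0.0, -1.0]]
ft_force: [0.2, 0.1, -0.9]
gripper_width: 25.9
finger_force: 39.5
```

```bash
python3 -m handwheel '[0,0,0,-0.03,0,0,0,0,0,0,0,0,0,0,0]'
```

```text
time: 24.18
eef_pos: [626.3, -311.9, 10.7]
tool_rot: [[0.969, 0.245, 0.0], [0.245, -0.969, -0.0], [0.0, 0.0, -1.0]]
ft_force: [-1.8, 0.9, 3.5]
gripper_width: 26.0
finger_force: 39.8
```

Contact confirmed: release and rise.

```bash
python3 -m handwheel '[28,0,0,0.01,0,32,0,0,0,0,38,0,0,0,0,46,0,0,0,0,56,0,0,0,0,66,0,0,0,0,70,0,0,0,0,70,0,0,0.3,0,70,0,0,0.7,0,70,0,0,0.8,0,70,0,0,0.9,0,70,0,0,0.9,0]'
python3 -m handwheel '[70,0,0,0.9,0,70,0,0,0.5,0,70,0,0,0,0,70,0,0,0,0]'
python3 -c "
from h import *;wsnap('w9')
s=snapshot('top');im=cv2.resize(s['img'][140:250,130:480],None,fx=2.2,fy=2.2,interpolation=2)
w=cv2.resize(cv2.imread('pics/w9.png'),None,fx=.55,fy=.55)
o=np.zeros((w.shape[0]+im.shape[0],800,3),'uint8');o[:im.shape[0],:im.shape[1]]=im[:,:,::-1];o[im.shape[0]:,:w.shape[1]]=w
sc=cv2.resize(snapshot('scene')['img'][100:290,190:420],(400,330))[:,:,::-1]
o[im.shape[0]:,400:800]=sc[:220];cv2.imwrite('pics/fin.png',o)"
```

```text
time: 25.18
eef_pos: [625.9, -311.8, 120.2]
tool_rot: [[0.969, 0.245, -0.0], [0.245, -0.969, 0.0], [0.0, -0.0, -1.0]]
ft_force: [0.9, 0.7, 0.1]
gripper_width: 70.2
finger_force: 0.0
time: 25.52
eef_pos: [626.8, -312.1, 162.4]
tool_rot: [[0.969, 0.245, 0.003], [0.245, -0.969, -0.001], [0.002, 0.002, -1.0]]
ft_force: [0.6, -0.6, -0.6]
gripper_width: 70.0
finger_force: 0.0
25.5167 [ 626.77205639 -312.1032036   162.38071862] [ 0.57610891 -0.61707951 -0.62155594] 69.99197844826898 0.0
```

View pics/fin.png

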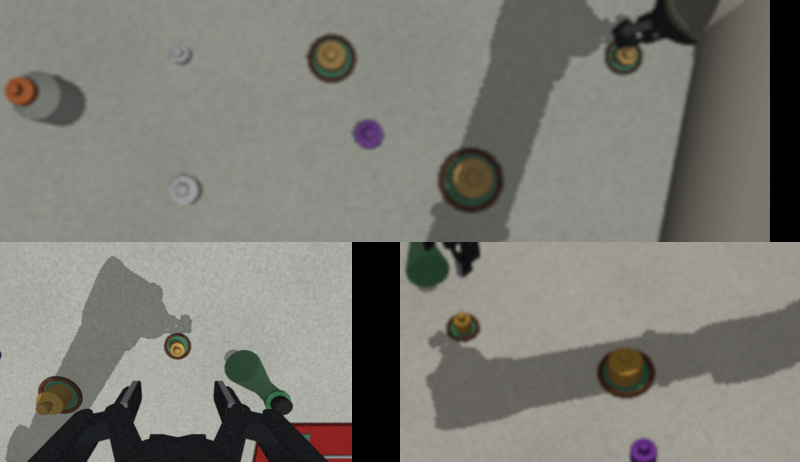

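All three weights stand upright in their own dishes: medium (331,57), large (471,180) and small (626,57) in the mosaic. The bystanders and the purple look-alike are undisturbed, and the arm touches nothing.

```bash
python3 -c "
from h import *;print(hand_in())"
```

```text
the job is handed in; nothing more can be done
None
```

The three brass weights are each upright in the dish of their own size, set down gently in the order large, medium, small; nothing else was moved, and the job was handed in at about 26 s.

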